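# Set the drum brake lever by feel and note its travel

### The arm

A 7-joint arm with a two-finger parallel gripper is mounted at the origin on a cart in front of the work surface, level with it; the furniture and walls round the work are solid. World frame = base frame: x ahead of the robot, y to its left, z up, the work surface at z = 0. Lengths are in m, angles in rad, forces in N, time in s.
With the tool pointing down it reaches from about 0.4 to 0.875 m from the base axis. Payload 4.4 kg.
Tool frame: the origin (TCP) lies on the centre line of the jaws, within the pads' length; the fingertips stand 8 mm ahead of it and the grasp point (between the pads) lies 11 mm behind it; z points along the fingers, y is the line along which they close (so a half turn about z gives the same grasp; the last joint's range is limited). The gripper opens to 85 mm and grips with 20 to 120 N. Pads are 22 mm wide; open, the fingers measure 114 mm over their backs; the gripper's body (76 mm by 85 mm) begins 54 mm behind the grasp point. The pads swing forward as they close: fully open they stand 13 mm farther back than shut.
Start: joints at [1.272, 0.628, 0.038, 1.517, -0.027, 0.996, -0.02], TCP at [0.15, -0.632, 0.201] pointing down, gripper open.
Joint ranges: [-3.06, 3.06], [-0.37, 2.12], [-1.25, 1.32], [0.18, 2.47], [-1.1, 4.24], [0.23, 1.98], [-2.94, 2.94]. Speed limits (rad/s): [2.57, 2.57, 3.14, 3.14, 3.14, 3.14, 3.14].

### API

Orientations are given as [roll, pitch, yaw] about the fixed x, y, z axes, in that order (R = Rz(yaw) Ry(pitch) Rx(roll)).
In Python, from cell import ctrl gives the robot as it stands.
- The arm moves only by the tool play_rows, never from a script. Its argument "steps" is one flat list of numbers, 7 for each row, row after row: the turn, a rotation vector about the tool's x, y, z in rad, then the shift along the tool's x, y, z in mm, then the finger opening in mm, from 0 to 85.4. A call has 1 to 10 rows; each row is the pose to reach, as a shift and turn from the pose commanded when the call began, along the tool's axes at that moment; what a row does not reach only later rows make up. A row lasts 1/12 s, in which the tool goes at most 41.7 mm and 7.16 degrees, less where a joint would pass 70% of its speed; a pose out of reach is approached as far as the arm can. A call with a gripper value outside its range is refused whole. The fingers move at their own pace and stop on an object; "grip_force" is the grip in N (left out, the last holds). Time passes only in rows, so rows that repeat a pose let the fingers close. It gives the time, the measured TCP pose, the force, the opening and the grip force at its end, in the units of the state.
- ctrl.state(): the state, without advancing time (a new reading comes with each control period).
- ctrl.read_camera(name): name is "scene" or "top" or "wrist"; returns the picture (400x640x3 uint8, blue, green, red); there is no depth.
- ctrl.camera_info(name): a dict with "fx", "fy", "cx", "cy" (pixels), "view" (4x4, takes a point from world to camera coordinates). Camera axes: x right, y up, looking along -z (the intrinsics and any distortion apply to the point x, -y, -z); pixel columns grow to the right and rows downward; lengths in m; the calibration is good to about 2 mm. A picture is of the moment at which its call begins: read the wrist's pose just before it. camera_info takes no time and is no camera call; for the wrist camera it gives the pose at the moment of the call.
- ctrl.sign_off(): hands the job in; it is judged then, once.
The state is a dict: "time": time; "q": joint angles; "joint_vel": joint speeds; "tau": joint torques, N m; "eef_pos": TCP position; "ee_rot": TCP orientation; "force": force on the tool from outside, world axes, zero at the start; "wrist_torque": the same for the moment, N m; "finger_gap": opening from 0.0 (shut) to 1.0 (fully open); "grip_force": force on a finger pad.
Only numpy, scipy, OpenCV 4.12 (cv2) and the standard library are available. Lean on these libraries where they do the work, as an engineer would, in place of code of your own. Each camera call takes 0.05 s, during which the arm holds its last target. There are 200 camera calls.

### The job

Set the brake of the bench drum-brake unit: with closed fingers push the upright red lever grip from its left side, swinging it slowly to the right through its free travel until the resistance clearly firms up (light push first, then firm; never push harder than 20 N), and leave the lever set there. Then note how far it went: slide the yellow marker along its rail until its point is exactly in line with the tip of the lever, and let go. Leave the things around the unit alone.

Things in the scene. Friction and masses are not known exactly. Their poses are not given: they have to be found in the camera images.
- brake: fixed brake unit: grey plate 285 (x) x 200 (y) x 12 mm, ribbed aluminium drum (124 mm across, top at 46 mm) at its far side, dark scale rail along its near edge. Origin on the worktop below the plate (plate x -138..+148, y -100..+100 mm); x from rail to drum, y along the rail to its left end, z up
- lever: red lever on the drum. Origin: its vertical axle at worktop height, 75 mm from the unit's origin along the unit's x. Arm (16 mm wide, 48 to 57 mm up) along its own -x. At rest it points about 0.3 rad left of the unit's -x; set by swinging to the right, 0.85 rad at most. No return spring: friction (2.5 N at the grip) keeps it where it is left
- lever_grip (a point): centre of the lever's upright red round grip, 130 mm from the axle; 19 to 22 mm across, from 56 to 98 mm above the worktop. After an unseen free travel (10 to 80 mm here, new each run) the shoes in the drum bite and the push rises from 2.5 N by 2 to 3 N per mm; let go, it springs back a few mm and stays
- lever_tip (a point): end of the lever's narrow red pointer (4 mm wide), 164 mm from the axle, 51 mm above the worktop. Axes as the lever's
- marker_knob (a point): centre of the sliding marker's yellow ribbed knob, 18 (x) x 14 (y) x 30 mm high, from 35 to 65 mm above the worktop, on a carriage 24 mm long. Axes as the unit's. It slides only along the unit's y, from +75 to -75 mm, and starts near the left (+y) end; 1.5 N of friction holds it where it is left
- marker_point (a point): end of the marker's yellow pointer (3 mm wide), 28 mm from the knob's centre along the unit's +x, 30 mm above the worktop. Axes as the unit's: in line when the lever tip's offset along this y is zero
- red_paint: small standing bottle of red craft paint, 37x37x112 mm, origin at the centre of its underside, z up
- masking_roll: flat-lying roll of masking tape, 94x93x25 mm, origin at the centre of its underside, z up
- screwdriver: slot screwdriver with a yellow handle, lying, 195x30x32 mm, its length along its own x axis, origin at the centre of its underside
- coupling: small zinc conduit coupling, lying, 24x46x26 mm, its tube along its own y axis, origin at the centre of its underside

How it is judged:
By the outcome, as a careful person would: the job done as asked, in the order asked, and still so for the second after the job is handed in, with the robot touching nothing.
It also fails if it takes over 45 s, if anything falls off the work surface, if the arm or the gripper's body presses on something with over 40 N, if the wrist force passes 120 N, or if a joint passes its speed limit or range.

## Working session

There is one attempt and no reset: what is moved stays moved. The work goes in short steps, Python scripts to look and compute and a tool call to move; the robot and the scene stay as the last step left them, time stands still between calls to the robot, and variables do not carry over. Pictures are saved under pics/ and viewed, at most 10 in all, crops included, and the job is handed in when it is done.

Besides the shell and the picture viewer there is one more tool, called after "Emit:" by a JSON object that holds its "api" and its "payload", one argument or row to a line. play_rows: Moves the arm, as the interface text tells. Its arguments: {"type":"object","properties":{"steps":{"type":"array","items":{"type":"number"}},"grip_force":{"type":"number"}},"required":["steps"]}

```bash
ls; mkdir -p pics; python3 - <<'E'
from cell import ctrl
import cv2
s=ctrl.state();print(s['time'],s['eef_pos'],s['ee_rot'],s['force'],s['finger_gap'])
for n in('scene','top'):
    cv2.imwrite(f'pics/{n}0.png',ctrl.read_camera(n)); i=ctrl.camera_info(n);print(n,i)
E
```

```text
pics
0.0 [ 0.14982429 -0.63179419  0.20048409] [-3.13969800e+00  1.59212849e-05  2.32762562e-01] [ 0.4149639  -0.6962475  -0.25500887] 1.0025270839988503
scene {'fx': 376.6194463986133, 'fy': 376.6194463986133, 'cx': 320.0644286772118, 'cy': 195.99611044616194, 'view': array([[-0.56024854, -0.82831571, -0.00382843,  0.31175518],
       [ 0.42506893, -0.29146498,  0.85695074, -0.28322193],
       [-0.71094161,  0.47847805,  0.5153841 , -0.92828666],
       [ 0.        ,  0.        ,  0.        ,  1.        ]])}
top {'fx': 374.5530220416526, 'fy': 374.5530220416526, 'cx': 318.20685966430455, 'cy': 198.05231498507032, 'view': array([[ 0.02499451, -0.99945171, -0.02171545,  0.00221933],
       [ 0.99122349,  0.02195635,  0.1303607 , -0.54258707],
       [-0.12981243, -0.02478317,  0.9912288 , -1.15965242],
       [ 0.        ,  0.        ,  0.        ,  1.        ]])}
```

View pics/scene0.png

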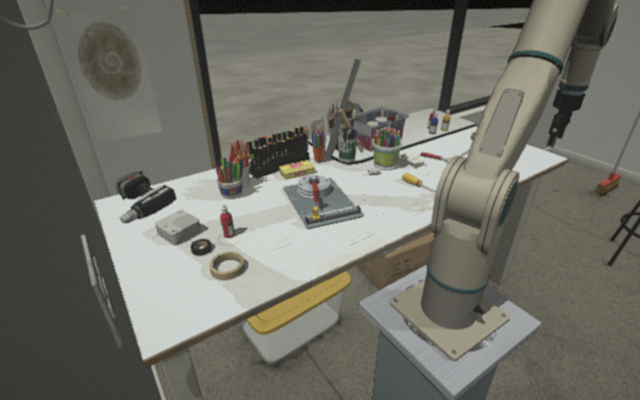

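View pics/top0.png

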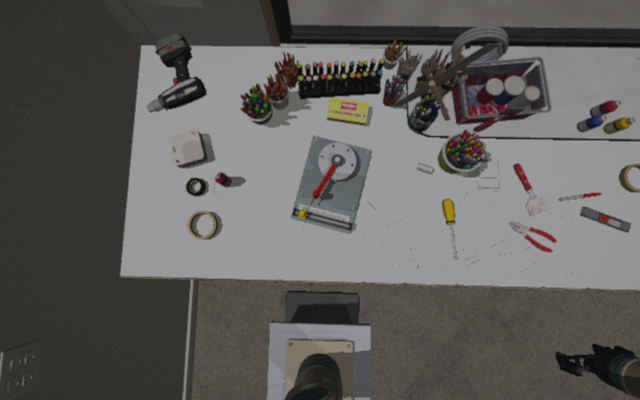

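The top view shows the brake unit around (332,183): drum at (338,160), red lever down to about (313,200), yellow knob near (303,213). The paint is at (222,180) and the screwdriver at (450,225), both clear of the unit. Next I'll measure it.

```bash
cat > h.py <<'E'
import numpy as np, cv2
from cell import ctrl
def ray(info,u,v):
    V=np.array(info['view']);R=V[:3,:3];t=V[:3,3]
    d=np.array([(u-info['cx'])/info['fx'],-(v-info['cy'])/info['fy'],-1.])
    return -R.T@t, R.T@d
def onz(info,u,v,z):
    o,d=ray(info,u,v); return o+d*(z-o[2])/d[2]
def proj(info,p):
    V=np.array(info['view']);c=V[:3,:3]@p+V[:3,3]
    return np.array([info['cx']+info['fx']*c[0]/-c[2], info['cy']-info['fy']*c[1]/-c[2]])
def mask(img,col):
    h=cv2.cvtColor(img,cv2.COLOR_BGR2HSV);H,S,V=cv2.split(h)
    if col=='red': return (((H<8)|(H>172))&(S>140)&(V>70)).astype(np.uint8)*255
    if col=='yellow': return ((H>20)&(H<34)&(S>130)&(V>90)).astype(np.uint8)*255
E
python3 - <<'E'
from h import *
im=cv2.imread('pics/top0.png');i=ctrl.camera_info('top')
c=im[125:240,280:385];cv2.imwrite('pics/crop0.png',cv2.resize(c,None,fx=5,fy=5,interpolation=cv2.INTER_CUBIC))
for col in('red','yellow'):
    m=mask(im,col); m[:, :280]=0;m[:,385:]=0;m[:125]=0;m[240:]=0
    n,l,st,ce=cv2.connectedComponentsWithStats(m)
    print(col,st[1:].tolist(),ce[1:].round(1).tolist())
    if col=='red':
        ys,xs=np.nonzero(m);print('ends',xs[ys==ys.max()],ys.max(),xs[ys==ys.min()],ys.min())
E
```

```text
red [[313, 164, 23, 34, 167]] [[324.0, 180.7]]
ends [314] 197 [332 333] 164
yellow [[298, 210, 9, 9, 53]] [[301.8, 213.8]]
```

View pics/crop0.png

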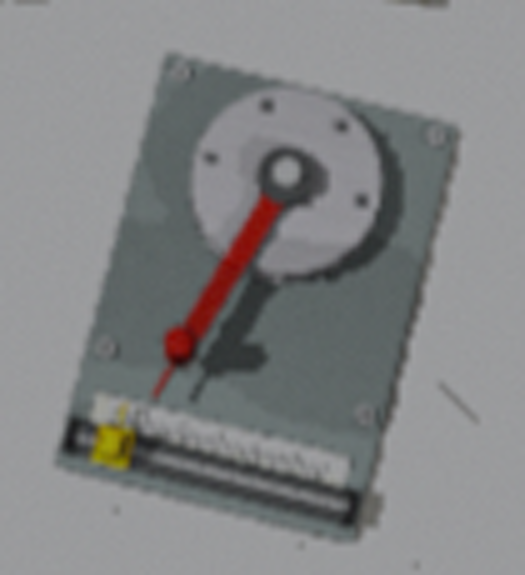

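The crop shows the plate with corners near (313,136), (372,151), (292,218) and (352,233) in top-image pixels. The axle is at (337.4,159.4), the grip top at (316,193.6), the tip at (311,204.4) and the knob at (302.4,213).

```bash
python3 - <<'E'
from h import *
i=ctrl.camera_info('top')
f=lambda u,v,z:onz(i,u,v,z)[:2]
TL,TR,BL,BR=[f(*p,.012) for p in((313.4,136),(371.6,151),(291.6,217.6),(351.6,233))]
print('sizes',np.linalg.norm(TL-TR),np.linalg.norm(BL-BR),np.linalg.norm(TL-BL),np.linalg.norm(TR-BR))
x=(TL-BL)+(TR-BR);x/=np.linalg.norm(x);y=np.array([-x[1],x[0]])
c=(TL+TR+BL+BR)/4; o=c-x*.005
print('yaw',np.arctan2(x[1],x[0]),'origin',o)
for n,p in dict(axle=(337.4,159.4,.06),grip=(316,193.6,.098),tip=(311,204.4,.051),knob=(302.4,213,.065)).items():
    q=f(*p);print(n,q,'unit',[(q-o)@x,(q-o)@y])
s=ctrl.camera_info('scene')
w=ctrl.camera_info('wrist');print(w['fx'],w['cx'],w['cy']);V=np.array(w['view']);print('wristcam pos',-V[:3,:3].T@V[:3,3],V[:3,:3])
E
```

```text
sizes 0.19915116955103068 0.19964842942703712 0.280808918011667 0.2781434094904562
yaw -0.2265747259943333 origin [ 0.58855707 -0.02738752]
axle [ 0.66385779 -0.04325175] unit [np.float64(0.0769399144761368), np.float64(0.001456877769098315)]
grip [0.54764986 0.02047285] unit [np.float64(-0.05061309335459558), np.float64(0.03744769345738398)]
tip [0.51973746 0.03677875] unit [np.float64(-0.08147507085437307), np.float64(0.0470665676794185)]
knob [0.49074562 0.06208172] unit [np.float64(-0.11541000784111664), np.float64(0.06521007602215742)]
341.2043968080251 320.8574859345773 200.1656776982243
wristcam pos [ 0.21434076 -0.61624316  0.3729658 ] [[ 0.23079793 -0.97299807 -0.0026587 ]
 [ 0.93782858  0.22318201 -0.2658333 ]
 [ 0.25924866  0.05886037  0.96401535]]
```

Emit:
{"api": "play_rows", "payload": {
  "steps": [0,0,0.06,70,-73,0,0,0,0,0.12,140,-146,0,0,0,0,0.18,210,-219,0,0,0,0,0.23,279,-292,0,0,0,0,0.23,279,-292,0,0,0,0,0.23,279,-292,0,0,0,0,0.23,279,-292,0,0,0,0,0.23,279,-292,0,0,0,0,0.23,279,-292,0,0,0,0,0.23,279,-292,0,0]
}}

```text
time: 0.93
eef_pos: [0.3555, -0.28, 0.2013]
ee_rot: [-3.14, -0.0, 0.006]
force: [0.1, 1.1, -0.9]
finger_gap: 0.004
grip_force: 0.0
```

Emit:
{"api": "play_rows", "payload": {
  "steps": [0,0,0.1,70,-110,0,0,0,0,0.2,140,-220,0,0,0,0,0.23,205,-347,0,0,0,0,0.23,205,-347,0,0,0,0,0.23,205,-347,0,0,0,0,0.23,205,-347,0,0,0,0,0.23,205,-347,0,0,0,0,0.23,205,-347,0,0,0,0,0.23,205,-347,0,0,0,0,0.23,205,-347,0,0]
}}

```text
time: 1.77
eef_pos: [0.5594, 0.0685, 0.2011]
ee_rot: [-3.14, -0.0, -0.223]
force: [1.0, -0.7, 0.4]
finger_gap: 0.005
grip_force: 0.0
```

Emit:
{"api": "play_rows", "payload": {
  "steps": [0,0,0,0,0,0,0,0,0,0,0,0,0,0,0,0,0,0,0,0,0]
}}

```text
time: 2.02
eef_pos: [0.5573, 0.0624, 0.2009]
ee_rot: [3.14, 0.001, -0.228]
force: [-0.2, -0.7, 1.0]
finger_gap: -0.0
grip_force: 0.0
```

```bash
python3 - <<'E'
from h import *
s=ctrl.state();w=ctrl.camera_info('wrist');im=ctrl.read_camera('wrist');cv2.imwrite('pics/w1.png',im)
np.save('w1.npy',w,allow_pickle=True)
print(s['time'],s['eef_pos'],s['ee_rot'],s['force'])
E
```

```text
2.0167 [0.55730385 0.06243467 0.20094305] [ 3.14002949e+00  1.25191420e-03 -2.27916734e-01] [-0.17334965 -0.65734696  0.99400096]
```

View pics/w1.png

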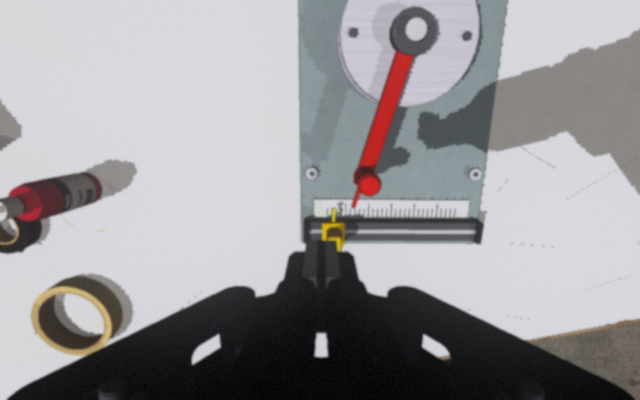

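Wrist view: axle at (414,29), grip top at (371,184), lever tip at (355,207), marker pointer end at (333,210). The rail runs along row ~220 from column 305 to 482, nearly parallel to the image rows.

```bash
python3 - <<'E'
from h import *
w=np.load('w1.npy',allow_pickle=True).item()
im=cv2.imread('pics/w1.png');m=mask(im,'red');m[:,:300]=0
c=max(cv2.findContours(m,0,1)[0],key=cv2.contourArea)[:,0];print('red bottom',c[c[:,1].argmax()])
f=lambda u,v,z:onz(w,u,v,z)[:2]
yaw=-.2266;x=np.array([np.cos(yaw),np.sin(yaw)]);y=np.array([-x[1],x[0]])
ax=f(415.5,29.5,.06);o=ax-.075*x
# plate edges at z=.012: left (300,100)/(303,180); right (499,80),(484,180)?
L=[f(299,20,.012),f(302.5,200,.012)];d=L[0]-L[1];print('left edge yaw',np.arctan2(d[1],d[0]))
R=[f(507,10,.012),f(483,190,.012)];d=R[0]-R[1];print('right yaw',np.arctan2(d[1],d[0]))
print('plate edges y',(L[1]-o)@y,(R[1]-o)@y)
print('origin',o)
for n,p in dict(grip=(371,184,.098),tip=(355,207,.051),mpt=(333,209,.030)).items():
    q=f(*p);print(n,q,'unit',(q-o)@x,(q-o)@y,'from axle',np.linalg.norm(q-ax))
t=ctrl.state()['eef_pos'][:2];print('tcp unit',(t-o)@x,(t-o)@y)
E
```

```text
red bottom [353 206]
left edge yaw -0.2234083354668187
right yaw -0.23022125793575954
plate edges y 0.09949935084346358 -0.0974371368355591
origin [ 0.59071767 -0.02651744]
grip [0.55174879 0.02139682] unit -0.04873736949733815 0.0379344018317542 from axle 0.12942161895314783
tip [0.52047631 0.03659092] unit -0.08262398704896294 0.04571422703664178 from axle 0.16411920011616338
mpt [0.51693359 0.05882953] unit -0.09107240051164366 0.06658839808581374 from axle 0.17892472431537962
tcp unit -0.052408230796572225 0.07848804220312487
```

Emit:
{"api": "play_rows", "payload": {
  "steps": [0,0,0,0,0,32,0,0,0,0,0,0,64,0,0,0,0,0,0,96,0,0,0,0,0,0,116,0,0,0,0,0,0,128,0,0,0,0,0,0,128,0,0,0,0,0,0,128,0]
}}

```text
time: 2.65
eef_pos: [0.5575, 0.0618, 0.0733]
ee_rot: [3.14, 0.001, -0.23]
force: [0.3, -0.6, 1.0]
finger_gap: 0.003
grip_force: 0.0
```

Emit:
{"api": "play_rows", "payload": {
  "steps": [0,0,0,0,2,0,0,0,0,0,0,4,0,0,0,0,0,0,6,0,0,0,0,0,0,8,0,0,0,0,0,0,9,0,0,0,0,0,0,10,0,0,0,0,0,0,10,0,0]
}}

```text
time: 3.23
eef_pos: [0.5559, 0.0536, 0.0736]
ee_rot: [3.142, -0.0, -0.228]
force: [0.2, -0.3, 0.4]
finger_gap: 0.003
grip_force: 0.0
```

Emit:
{"api": "play_rows", "payload": {
  "steps": [0,0,0,0,1,0,0,0,0,0,0,2,0,0,0,0,0,0,3,0,0,0,0,0,0,4,0,0,0,0,0,0,5,0,0,0,0,0,0,6,0,0,0,0,0,0,7,0,0,0,0,0,0,8,0,0,0,0,0,0,9,0,0,0,0,0,0,10,0,0]
}}

```text
time: 4.07
eef_pos: [0.5536, 0.044, 0.0734]
ee_rot: [3.142, -0.0, -0.227]
force: [0.1, 0.2, 0.0]
finger_gap: -0.0
grip_force: 0.0
```

Emit:
{"api": "play_rows", "payload": {
  "steps": [0,0,0,0,1,0,0,0,0,0,0,2,0,0,0,0,0,0,3,0,0,0,0,0,0,4,0,0,0,0,0,0,5,0,0,0,0,0,0,6,0,0,0,0,0,0,7,0,0,0,0,0,0,8,0,0]
}}

```text
time: 4.73
eef_pos: [0.5518, 0.0362, 0.0734]
ee_rot: [-3.142, -0.0, -0.227]
force: [0.5, 0.1, -0.6]
finger_gap: -0.003
grip_force: 0.0
```

```bash
python3 - <<'E'
from h import *
im=ctrl.read_camera('wrist');cv2.imwrite('pics/w2.png',im)
s=ctrl.state();print(s['time'],s['eef_pos'],s['force'])
E
```

```text
4.7833 [0.55172729 0.035916   0.07341929] [-1.14851432 -0.25187845 -0.58362768]
```

View pics/w2.png

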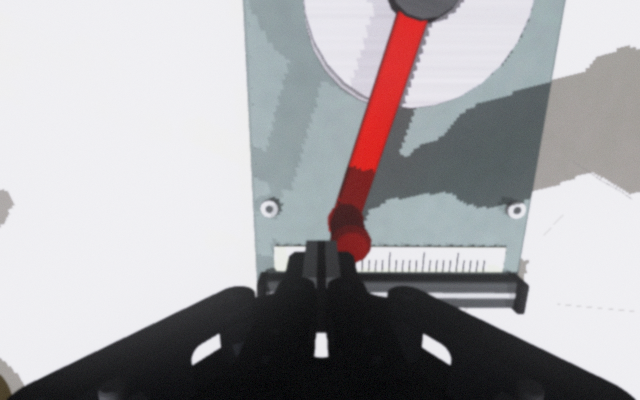

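The grip top is now at (352,243) and the closed fingertips span columns 303–337, right next to it. I'll check whether the lever has moved.

```bash
cat >> h.py <<'E'
O=np.array([.590,-.0265]);YAW=-.2266;X=np.array([np.cos(YAW),np.sin(YAW)]);Y=np.array([-X[1],X[0]])
def unit(p): return np.round([1e3*(p[:2]-O)@X,1e3*(p[:2]-O)@Y],1)
def world(ux,uy,z): return np.r_[O+X*ux/1e3+Y*uy/1e3,z]
E
python3 - <<'E'
from h import *
w=ctrl.camera_info('wrist');t=ctrl.state()['eef_pos']
print('tcp',unit(t),'grip',unit(onz(w,352,243,.098)),'grip by base',unit(onz(w,346,214,.060)))
print('axle',unit(onz(w,425,-1,.06)))
for dx,dy in((11,0),(11,10),(11,-10),(-11,0)):
    u=unit(t);print(dx,dy,proj(w,world(u[0]+dx,u[1]+dy,.065)).round())
print('expected grip centre base',proj(w,world(-49,38,.06)).round(),'top',proj(w,world(-49,38,.098)).round())
E
```

```text
tcp [-51.3  52.2] grip [-46.6  38. ] grip by base [-44.6  38.2]
axle [64.9  1.9]
11 0 [321. 209.]
11 10 [303. 209.]
11 -10 [340. 209.]
-11 0 [321. 246.]
expected grip centre base [346. 221.] top [352. 248.]
```

```bash
python3 - <<'E'
import cv2
im=cv2.imread('pics/w2.png')[190:310,260:420]
im=cv2.convertScaleAbs(im,alpha=2.2,beta=20)
cv2.imwrite('pics/w2c.png',cv2.resize(im,None,fx=4.5,fy=4.5,interpolation=cv2.INTER_CUBIC))
E
```

```text
(no output)
```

View pics/w2c.png

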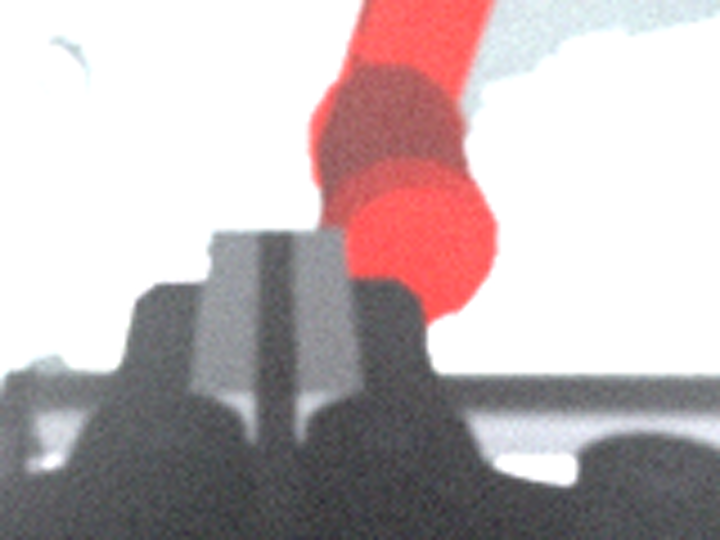

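```bash
python3 - <<'E'
from h import *
im=ctrl.read_camera('scene');i=ctrl.camera_info('scene');t=ctrl.state()['eef_pos']
for n,p in dict(tcp=t,tip=t-[0,0,.008],griptop=world(-49,38,.098),gripbase=world(-49,38,.057)).items():
    q=proj(i,p);print(n,q.round(1),((q-[260,140])*6).round())
cv2.imwrite('pics/s2c.png',cv2.resize(im[140:240,260:390],None,fx=6,fy=6,interpolation=cv2.INTER_CUBIC))
E
```

```text
tcp [311.9 194.9] [311. 329.]
tip [311.9 196.9] [311. 342.]
griptop [315.6 187.4] [333. 285.]
gripbase [315.7 197.9] [334. 348.]
```

View pics/s2c.png

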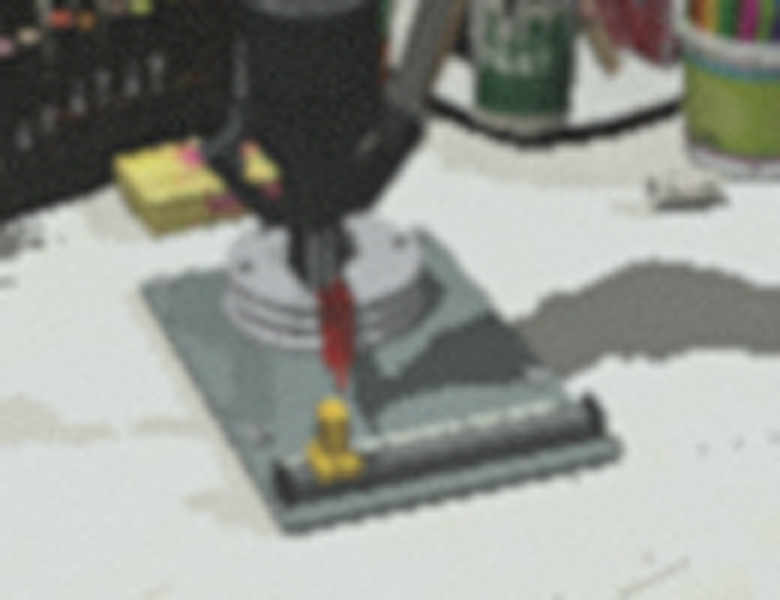

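The closed fingertips end around crop (318,285), level with or above the grip top. That is roughly 30–40 mm higher than the stated tool frame predicts at (311,342), and it agrees with the wrist view and the lack of contact. I'll back off to the left and go lower, watching the force.

Emit:
{"api": "play_rows", "payload": {
  "steps": [0,0,0,0,-6,0,0,0,0,0,0,-12,0,0,0,0,0,0,-12,0,0,0,0,0,0,-12,5,0,0,0,0,0,-12,10,0,0,0,0,0,-12,15,0,0,0,0,0,-12,20,0,0,0,0,0,-12,20,0]
}}

```text
time: 5.5
eef_pos: [0.5535, 0.0477, 0.0521]
ee_rot: [3.141, 0.002, -0.228]
force: [-0.3, 0.2, -0.5]
finger_gap: 0.001
grip_force: 0.0
```

Emit:
{"api": "play_rows", "payload": {
  "steps": [0,0,0,0,0,3,0,0,0,0,0,0,6,0,0,0,0,0,0,9,0,0,0,0,0,0,12,0,0,0,0,0,0,15,0,0,0,0,0,0,15,0]
}}

```text
time: 6.0
eef_pos: [0.5541, 0.0479, 0.0378]
ee_rot: [3.141, 0.001, -0.227]
force: [0.0, -0.0, -0.8]
finger_gap: 0.0
grip_force: 0.0
```

```bash
python3 - <<'E'
from h import *
s=ctrl.state();print(s['time'],unit(s['eef_pos']),s['eef_pos'][2],s['force'])
im=ctrl.read_camera('scene');w=ctrl.read_camera('wrist')
a=cv2.resize(im[165:225,275:355],None,fx=5,fy=5,interpolation=cv2.INTER_CUBIC)
b=cv2.resize(cv2.convertScaleAbs(w[200:320,240:400],alpha=1.8,beta=10),(400,300),interpolation=cv2.INTER_CUBIC)
cv2.imwrite('pics/c3.png',np.hstack([a,b]))
i=ctrl.camera_info('scene')
print([((proj(i,world(-49,38,z))-[275,165])*5).round() for z in(.098,.057)])
E
```

```text
6.0 [-51.7  64.5] 0.03782722659621505 [ 0.04211487 -0.04331792 -0.84504322]
[array([203., 112.]), array([203., 165.])]
```

View pics/c3.png

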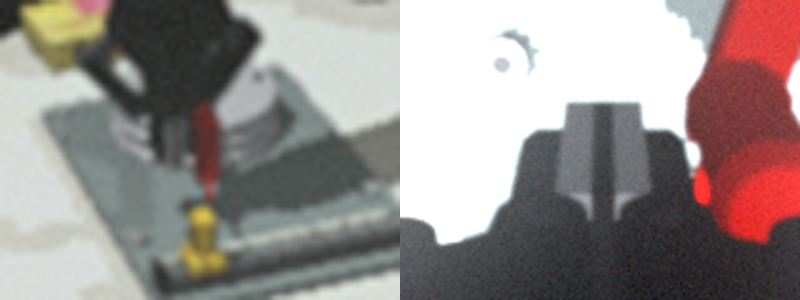

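In the scene crop the fingertips are at (172,165), level with the base of the grip at (203,165). In the wrist crop the fingers are beside the grip on its left. Now the slow push.

Emit:
{"api": "play_rows", "payload": {
  "steps": [0,0,0,0,1,0,0,0,0,0,0,2,0,0,0,0,0,0,3,0,0,0,0,0,0,4,0,0,0,0,0,0,5,0,0,0,0,0,0,6,0,0,0,0,0,0,7,0,0,0,0,0,0,8,0,0]
}}

```text
time: 6.77
eef_pos: [0.5519, 0.0407, 0.0383]
ee_rot: [-3.141, 0.001, -0.227]
force: [-2.2, 3.7, -0.4]
finger_gap: 0.003
grip_force: 1.8
```

Emit:
{"api": "play_rows", "payload": {
  "steps": [0,0,0,0,0.5,0,0,0,0,0,0,1,0,0,0,0,0,0,1.5,0,0,0,0,0,0,2,0,0,0,0,0,0,2.5,0,0,0,0,0,0,3,0,0,0,0,0,0,3.5,0,0,0,0,0,0,4,0,0]
}}

```text
time: 7.43
eef_pos: [0.5518, 0.0362, 0.0384]
ee_rot: [3.142, 0.0, -0.227]
force: [-1.6, 4.2, -0.1]
finger_gap: -0.001
grip_force: 1.7
```

Emit:
{"api": "play_rows", "payload": {
  "steps": [0,0,0,0,0.7,0,0,0,0,0,0,1.4,0,0,0,0,0,0,2.1,0,0,0,0,0,0,2.8,0,0,0,0,0,0,3.5,0,0,0,0,0,0,4,0,0]
}}

```text
time: 7.93
eef_pos: [0.5509, 0.0322, 0.0385]
ee_rot: [3.142, -0.0, -0.227]
force: [-2.0, 3.8, 0.9]
finger_gap: 0.001
grip_force: 1.6
```

Emit:
{"api": "play_rows", "payload": {
  "steps": [0,0,0,0,0.8,0,0,0,0,0,0,1.6,0,0,0,0,0,0,2.4,0,0,0,0,0,0,3.2,0,0,0,0,0,0,4,0,0]
}}

```text
time: 8.35
eef_pos: [0.55, 0.0284, 0.0384]
ee_rot: [3.142, -0.0, -0.227]
force: [-1.3, 3.8, 0.7]
finger_gap: 0.001
grip_force: 1.5
```

Emit:
{"api": "play_rows", "payload": {
  "steps": [0,0,0,0,0.8,0,0,0,0,0,0,1.6,0,0,0,0,0,0,2.4,0,0,0,0,0,0,3.2,0,0,0,0,0,0,4,0,0]
}}

```text
time: 8.77
eef_pos: [0.5492, 0.0245, 0.0384]
ee_rot: [-3.142, -0.0, -0.227]
force: [-2.8, 3.8, 0.4]
finger_gap: 0.003
grip_force: 1.5
```

Emit:
{"api": "play_rows", "payload": {
  "steps": [0,0,0,0,0.8,0,0,0,0,0,0,1.6,0,0,0,0,0,0,2.4,0,0,0,0,0,0,3.2,0,0,0,0,0,0,4,0,0]
}}

```text
time: 9.18
eef_pos: [0.5482, 0.0206, 0.0384]
ee_rot: [3.142, -0.0, -0.227]
force: [-0.7, 3.4, 0.3]
finger_gap: -0.0
grip_force: 1.5
```

Emit:
{"api": "play_rows", "payload": {
  "steps": [0,0,0,0,0.8,0,0,0,0,0,0,1.6,0,0,0,0,0,0,2.4,0,0,0,0,0,0,3.2,0,0,0,0,0,0,4,0,0]
}}

```text
time: 9.6
eef_pos: [0.5473, 0.0167, 0.0384]
ee_rot: [3.142, -0.0, -0.227]
force: [-1.9, 2.4, 0.6]
finger_gap: -0.003
grip_force: 1.4
```

Emit:
{"api": "play_rows", "payload": {
  "steps": [0,0,0,0,0.8,0,0,0,0,0,0,1.6,0,0,0,0,0,0,2.4,0,0,0,0,0,0,3.2,0,0,0,0,0,0,4,0,0]
}}

```text
time: 10.02
eef_pos: [0.5464, 0.0129, 0.0384]
ee_rot: [-3.142, -0.0, -0.227]
force: [-1.5, 4.0, -0.1]
finger_gap: -0.002
grip_force: 1.8
```

Emit:
{"api": "play_rows", "payload": {
  "steps": [0,0,0,0,0.8,0,0,0,0,0,0,1.6,0,0,0,0,0,0,2.4,0,0,0,0,0,0,3.2,0,0,0,0,0,0,4,0,0]
}}

```text
time: 10.43
eef_pos: [0.5457, 0.0111, 0.0385]
ee_rot: [-3.139, 0.0, -0.226]
force: [-1.2, 9.2, 0.4]
finger_gap: -0.003
grip_force: 3.9
```

The resistance is firming up (9 N). Continuing in small steps.

Emit:
{"api": "play_rows", "payload": {
  "steps": [0,0,0,0,0.4,0,0,0,0,0,0,0.8,0,0,0,0,0,0,1.2,0,0,0,0,0,0,1.2,0,0]
}}

```text
time: 10.77
eef_pos: [0.5456, 0.0107, 0.0385]
ee_rot: [-3.139, -0.0, -0.225]
force: [-1.0, 9.3, -1.1]
finger_gap: 0.003
grip_force: 4.2
```

Emit:
{"api": "play_rows", "payload": {
  "steps": [0,0,0,0,0.5,0,0,0,0,0,0,1,0,0,0,0,0,0,1.5,0,0,0,0,0,0,2,0,0,0,0,0,0,2,0,0]
}}

```text
time: 11.18
eef_pos: [0.5453, 0.0098, 0.0385]
ee_rot: [-3.137, -0.0, -0.225]
force: [-1.4, 10.4, 0.2]
finger_gap: 0.0
grip_force: 5.1
```

Emit:
{"api": "play_rows", "payload": {
  "steps": [0,0,0,0,0.6,0,0,0,0,0,0,1.2,0,0,0,0,0,0,1.8,0,0,0,0,0,0,2.4,0,0,0,0,0,0,2.4,0,0]
}}

```text
time: 11.6
eef_pos: [0.545, 0.0088, 0.0385]
ee_rot: [-3.136, -0.0, -0.224]
force: [-1.1, 13.1, -0.9]
finger_gap: -0.004
grip_force: 6.4
```

Emit:
{"api": "play_rows", "payload": {
  "steps": [0,0,0,0,0.5,0,0,0,0,0,0,1,0,0,0,0,0,0,1.5,0,0,0,0,0,0,2,0,0,0,0,0,0,2,0,0]
}}

```text
time: 12.02
eef_pos: [0.5447, 0.0079, 0.0386]
ee_rot: [-3.135, -0.0, -0.223]
force: [-0.3, 15.6, 0.3]
finger_gap: -0.001
grip_force: 7.4
```

Firm at 15.6 N, so the lever is set. Now I'll let go to the left, rise and move over the rail to look.

Emit:
{"api": "play_rows", "payload": {
  "steps": [0,0,0,0,-3,0,0,0,0,0,0,-6,0,0,0,0,0,0,-12,0,0,0,0,0,0,-20,0,0,0,0,0,0,-25,0,0,0,0,0,0,-25,-25,0,0,0,0,0,-25,-50,0,0,0,0,0,-25,-80,0,0,0,0,0,-25,-80,0]
}}

```text
time: 12.77
eef_pos: [0.5539, 0.0253, 0.1235]
ee_rot: [-3.14, -0.01, -0.228]
force: [0.3, -0.4, 0.2]
finger_gap: 0.003
grip_force: 0.0
```

Emit:
{"api": "play_rows", "payload": {
  "steps": [0,0,0,-20,12,0,0,0,0,0,-40,24,0,0,0,0,0,-63,36,0,0,0,0,0,-63,43,0,0,0,0,0,-63,43,0,0,0,0,0,-63,43,0,0]
}}

```text
time: 13.27
eef_pos: [0.4799, -0.0023, 0.1187]
ee_rot: [-3.141, -0.002, -0.229]
force: [1.4, -0.5, 0.6]
finger_gap: -0.001
grip_force: 0.0
```

```bash
python3 - <<'E'
from h import *
s=ctrl.state();w=ctrl.camera_info('wrist');im=ctrl.read_camera('wrist');cv2.imwrite('pics/w4.png',im);np.save('w4.npy',w,allow_pickle=True)
print(s['time'],unit(s['eef_pos']),s['eef_pos'],s['ee_rot'],s['force'])
E
```

```text
13.2667 [-112.8   -1.2] [ 0.4798563  -0.00230236  0.11868167] [-3.14144855e+00 -2.32218839e-03 -2.28550359e-01] [ 1.3774405  -0.47834943  0.58808187]
```

View pics/w4.png

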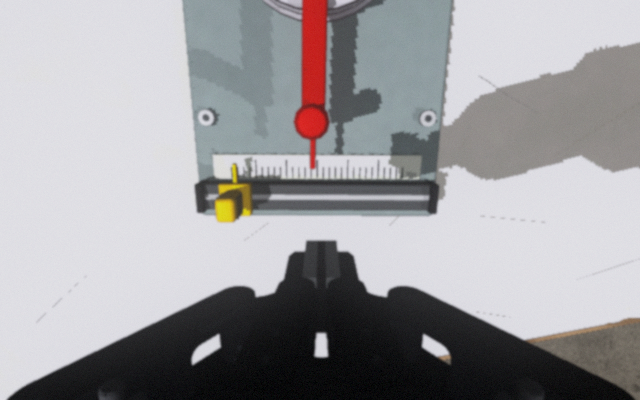

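The lever now points nearly straight down the unit, with its tip at (313,167) and grip at (312,121). The marker pointer end is at (234,165) and the knob top near (226,210).

```bash
cat >> h.py <<'E'
def runs(m,rows,c0,c1):   # subpixel-ish centre column of a mask per row
    return {r:(float(np.mean(c)),len(c)) for r in rows if len(c:=c0+np.nonzero(m[r,c0:c1])[0])}
def measure(im,w,c0,c1,rr=range(150,190)):
    r=mask(im,'red');y=mask(im,'yellow')
    a=runs(r,rr,250,380);b=runs(y,rr,c0,c1)
    return a,b
E
python3 - <<'E'
from h import *
w=np.load('w4.npy',allow_pickle=True).item();im=cv2.imread('pics/w4.png')
a,b=measure(im,w,200,260,range(140,224))
print({k:(round(v[0],1),v[1]) for k,v in a.items()});print({k:(round(v[0],1),v[1]) for k,v in b.items() if k%1==0})
print('tip',unit(onz(w,313,167.5,.051)),'grip',unit(onz(w,311.5,121,.098)))
print('point',unit(onz(w,234.5,164.5,.030)))
print('knobtop c',unit(onz(w,226.5,209,.065)))
print('rail ends',unit(onz(w,196,195,.03)),unit(onz(w,437,195,.03)))
E
```

```text
{140: (312.5, 4), 141: (312.5, 4), 142: (312.5, 4), 143: (312.5, 4), 144: (312.5, 4), 145: (312.5, 4), 146: (312.5, 4), 147: (312.5, 4), 148: (312.5, 4), 149: (312.5, 4), 150: (312.5, 4), 151: (312.5, 4), 152: (312.5, 4), 153: (312.5, 4), 154: (312.5, 4), 155: (312.5, 4), 156: (312.5, 4), 157: (312.5, 4), 158: (312.5, 4), 159: (312.5, 4), 160: (312.5, 4), 161: (312.5, 4), 162: (312.5, 4), 163: (312.5, 4), 164: (312.5, 4), 165: (312.5, 4), 166: (312.5, 4), 167: (312.0, 3)}
{164: (234.0, 1), 165: (234.0, 3), 166: (234.0, 3), 167: (233.5, 4), 168: (234.0, 5), 169: (234.0, 5), 170: (234.0, 5), 171: (234.0, 5), 172: (234.0, 5), 173: (234.5, 4), 174: (234.5, 4), 175: (234.5, 4), 176: (234.5, 4), 177: (234.5, 4), 178: (234.5, 4), 179: (234.5, 4), 180: (234.5, 6), 181: (234.5, 6), 182: (234.5, 6), 183: (233.7, 25), 184: (233.5, 30), 185: (233.5, 32), 186: (233.5, 32), 187: (234.0, 33), 188: (234.0, 33), 189: (234.0, 33), 190: (233.8, 31), 191: (234.5, 20), 192: (235.5, 16), 193: (236.2, 15), 194: (241.4, 11), 195: (246.0, 9), 196: (246.0, 9), 197: (246.0, 9), 198: (234.9, 20), 199: (231.9, 25), 200: (230.9, 26), 201: (230.8, 28), 202: (230.7, 29), 203: (231.6, 30), 204: (230.7, 27), 205: (231.6, 30), 206: (230.9, 29), 207: (231.6, 30), 208: (230.9, 29), 209: (231.8, 30), 210: (232.5, 30), 211: (232.5, 30), 212: (231.9, 29), 213: (232.2, 30), 214: (231.6, 29), 215: (228.7, 22), 216: (226.0, 19), 217: (226.0, 19), 218: (225.5, 18), 219: (225.5, 18), 220: (225.5, 16), 221: (226.0, 13)}
tip [-88.6   4.8] grip [-54.5   4.3]
point [-89.8  65.9]
knobtop c [-115.1   64.6]
rail ends [-114.   98.] [-114.3  -92.5]
```

Emit:
{"api": "play_rows", "payload": {
  "steps": [0,0,0,-3,-32,0,0,0,0,0,-6,-64,0,0,0,0,0,-9,-96,0,0,0,0,0,-9,-96,0,0,0,0,0,-9,-96,20,0,0,0,0,-9,-96,40,0,0,0,0,-9,-96,60,0,0,0,0,-9,-96,75,0,0,0,0,-9,-96,75,0]
}}

```text
time: 14.07
eef_pos: [0.4904, 0.0941, 0.0407]
ee_rot: [3.14, 0.003, -0.226]
force: [-0.4, -1.0, -0.1]
finger_gap: 0.002
grip_force: 0.0
```

```bash
python3 - <<'E'
from h import *
s=ctrl.state();print(s['time'],unit(s['eef_pos']),s['eef_pos'],s['force'])
im=ctrl.read_camera('scene');w=ctrl.read_camera('wrist');i=ctrl.camera_info('scene')
t=s['eef_pos'];q=proj(i,t);print(q,[proj(i,t+[0,0,d]).round(1).tolist() for d in(.03,.04)])
g=im.max(2)
for c in range(int(q[0])-4,int(q[0])+5): print(c,g[int(q[1])-14:int(q[1])+6,c].tolist())
print('rows',int(q[1])-14)
cv2.imwrite('pics/s5.png',im);cv2.imwrite('pics/w5.png',w)
E
```

```text
14.0667 [-124.2   95.2] [0.49040032 0.09413491 0.04074738] [-0.41826379 -1.00281069 -0.11158195]
[307.27491113 216.9240244 ] [[307.1, 209.1], [307.0, 206.4]]
303 [70, 76, 75, 71, 77, 100, 129, 140, 149, 142, 137, 127, 133, 142, 146, 146, 141, 134, 129, 138]
304 [50, 51, 53, 52, 56, 73, 100, 129, 147, 146, 129, 121, 133, 144, 137, 134, 133, 125, 121, 123]
305 [64, 59, 58, 56, 60, 58, 72, 112, 135, 144, 133, 131, 140, 143, 123, 101, 98, 94, 95, 100]
306 [80, 86, 86, 87, 84, 84, 86, 101, 122, 141, 145, 143, 147, 140, 130, 94, 69, 60, 62, 69]
307 [92, 91, 96, 95, 97, 96, 96, 98, 114, 129, 146, 147, 147, 146, 149, 120, 80, 59, 56, 54]
308 [77, 79, 87, 84, 87, 85, 85, 92, 112, 135, 143, 145, 145, 150, 162, 142, 101, 79, 65, 58]
309 [81, 80, 83, 86, 91, 82, 86, 92, 120, 140, 148, 146, 146, 152, 155, 131, 99, 93, 82, 67]
310 [80, 77, 81, 85, 86, 89, 103, 111, 134, 146, 145, 142, 139, 144, 130, 97, 79, 84, 84, 78]
311 [77, 71, 71, 70, 72, 87, 109, 128, 142, 138, 135, 127, 118, 112, 104, 73, 64, 78, 82, 75]
rows 202
```

Emit:
{"api": "play_rows", "payload": {
  "steps": [0,0,0,0,0,6,0,0,0,0,0,0,12,0,0,0,0,0,0,18,0,0,0,0,0,0,25,0,0,0,0,0,0,25,0]
}}

```text
time: 14.58
eef_pos: [0.4906, 0.0937, 0.0174]
ee_rot: [3.141, 0.001, -0.227]
force: [-0.2, 0.4, -0.4]
finger_gap: 0.001
grip_force: 0.0
```

Emit:
{"api": "play_rows", "payload": {
  "steps": [0,0,0,0,3,0,0,0,0,0,0,6,0,0,0,0,0,0,9,0,0,0,0,0,0,12,0,0,0,0,0,0,15,0,0,0,0,0,0,18,0,0,0,0,0,0,18,0,0]
}}

```text
time: 15.17
eef_pos: [0.4871, 0.0755, 0.0186]
ee_rot: [3.141, -0.0, -0.228]
force: [-0.3, -0.3, 0.3]
finger_gap: -0.001
grip_force: 0.0
```

```bash
cat > meas.py <<'E'
from h import *
import sys
s=ctrl.state();w=ctrl.camera_info('wrist');im=ctrl.read_camera('wrist');cv2.imwrite(sys.argv[1],im)
print(s['time'],unit(s['eef_pos']),s['eef_pos'][2],s['ee_rot'],s['force'])
def end(m,u0,z,k):
    m=m.copy(); h,wd=m.shape
    m[:, :max(0,u0-45)]=0; m[:,u0+45:]=0
    rows=[r for r in range(h) if m[r].any()]
    return m
R=mask(im,'red');Yl=mask(im,'yellow');Yl[240:]=0
# lever tip: lowest rows of the red blob; marker point: top rows of the yellow blob
def big(m):
    n,l,st,_=cv2.connectedComponentsWithStats(m); return (l==1+st[1:,4].argmax())
r=big(R);y=big(Yl)
rb=np.nonzero(r.any(1))[0].max(); yt=np.nonzero(y.any(1))[0].min()
cr=[np.nonzero(r[k])[0].mean() for k in range(rb-6,rb-1)]; cy=[np.nonzero(y[k])[0].mean() for k in range(yt+2,yt+7)]
ny=[len(np.nonzero(y[k])[0]) for k in range(yt,yt+12)]
print('red',np.round(cr,1),rb,'yel',np.round(cy,1),yt,ny)
T=unit(onz(w,np.polyval(np.polyfit(range(5),cr,1),5),rb+.5,.051));P=unit(onz(w,np.mean(cy),yt,.030))
print('tip',T,'point',P,'tip-point y',T[1]-P[1])
E
python3 meas.py pics/w6.png
```

```text
15.1667 [-123.2   76.3] 0.018557639618384192 [ 3.14139277e+00 -1.30417211e-04 -2.28064221e-01] [-0.26171412 -0.297768    0.33888787]
red [494. 494. 494. 494. 494.] 184 yel [364.  364.5 364.  363.5 363.5] 175 [3, 5, 5, 6, 5, 6, 6, 6, 6, 6, 6, 6]
tip [-88.9   3.8] point [-89.   55.9] tip-point y -52.1
```

The fingers touch the knob and the marker moved 10 mm. I'll push to about 5 mm short, then measure.

Emit:
{"api": "play_rows", "payload": {
  "steps": [0,0,0,0,4,0,0,0,0,0,0,10,0,0,0,0,0,0,16,0,0,0,0,0,0,22,0,0,0,0,0,0,28,0,0,0,0,0,0,34,0,0,0,0,0,0,39,0,0,0,0,0,0,43,0,0,0,0,0,0,45,0,0,0,0,0,0,46,0,0]
}}

```text
time: 16.05
eef_pos: [0.4767, 0.031, 0.0184]
ee_rot: [3.141, 0.0, -0.228]
force: [-0.4, 1.8, 1.1]
finger_gap: -0.003
grip_force: 0.8
```

Emit:
{"api": "play_rows", "payload": {
  "steps": [0,0,0,0,0,0,0,0,0,0,0,0,0,0]
}}

```text
time: 16.22
eef_pos: [0.4768, 0.0312, 0.0183]
ee_rot: [3.141, 0.0, -0.227]
force: [0.3, -0.1, -0.9]
finger_gap: 0.001
grip_force: 0.0
```

```bash
python3 meas.py pics/w7.png
```

```text
16.2167 [-123.3   30.8] 0.01831125351352554 [ 3.14121494e+00  8.43318280e-05 -2.27380228e-01] [ 0.27437981 -0.14834063 -0.90110556]
red [383.5 383.  383.  383.  383. ] 185 yel [364.5 364.5 364.5 364.5 364.5] 176 [4, 6, 6, 6, 6, 6, 6, 6, 6, 6, 5, 6]
tip [-89.3   5.1] point [-89.5  10.2] tip-point y -5.1
```

Emit:
{"api": "play_rows", "payload": {
  "steps": [0,0,0,0,1,0,0,0,0,0,0,2,0,0,0,0,0,0,3,0,0,0,0,0,0,4,0,0,0,0,0,0,4,0,0,0,0,0,0,4,0,0]
}}

```text
time: 16.77
eef_pos: [0.4759, 0.0275, 0.0184]
ee_rot: [3.142, 0.0, -0.227]
force: [0.5, 0.8, -0.9]
finger_gap: -0.0
grip_force: 0.5
```

```bash
python3 meas.py pics/w8.png
```

```text
16.7667 [-123.3   27. ] 0.018396699325440323 [ 3.14156157e+00  2.44108339e-05 -2.27260384e-01] [ 0.53772742  0.78514526 -0.90932683]
red [373.5 373.5 373.5 373.5 373.5] 185 yel [364.5 364.5 364.  364.  364. ] 176 [5, 6, 6, 8, 7, 7, 7, 7, 7, 7, 7, 8]
tip [-89.4   5.2] point [-89.5   6.5] tip-point y -1.2999999999999998
```

Now about 1.3 mm short by this oblique view. I'll back off and look from straight above to remove the parallax.

Emit:
{"api": "play_rows", "payload": {
  "steps": [0,0,0,0,-6,0,0,0,0,0,0,-12,0,0,0,0,0,0,-12,-30,0,0,0,0,0,-12,-60,0,0,0,0,0,-12,-75,0,0,0,0,10,10,-75,0,0,0,0,10,21,-75,0,0,0,0,10,21,-75,0,0,0,0,10,21,-75,0,0,0,0,10,21,-75,0]
}}

```text
time: 17.65
eef_pos: [0.4801, 0.0057, 0.0928]
ee_rot: [-3.141, 0.002, -0.227]
force: [-0.1, -0.3, -0.4]
finger_gap: 0.001
grip_force: 0.0
```

```bash
python3 meas.py pics/w9.png; python3 - <<'E'
import cv2
im=cv2.imread('pics/w9.png')
cv2.imwrite('pics/w9c.png',cv2.resize(im[90:240,230:410],None,fx=4,fy=4,interpolation=cv2.INTER_CUBIC))
E
```

```text
17.65 [-114.3    6.7] 0.09278689745669122 [-3.14143024e+00  1.79904307e-03 -2.26913696e-01] [-0.09053583 -0.3149297  -0.44700654]
red [324. 324. 324. 324. 324.] 172 yel [321.  321.  321.  321.5 321.5] 173 [2, 4, 3, 3, 3, 4, 4, 4, 4, 4, 5, 6]
tip [-89.1   5. ] point [-93.5   6.8] tip-point y -1.7999999999999998
```

View pics/w9c.png

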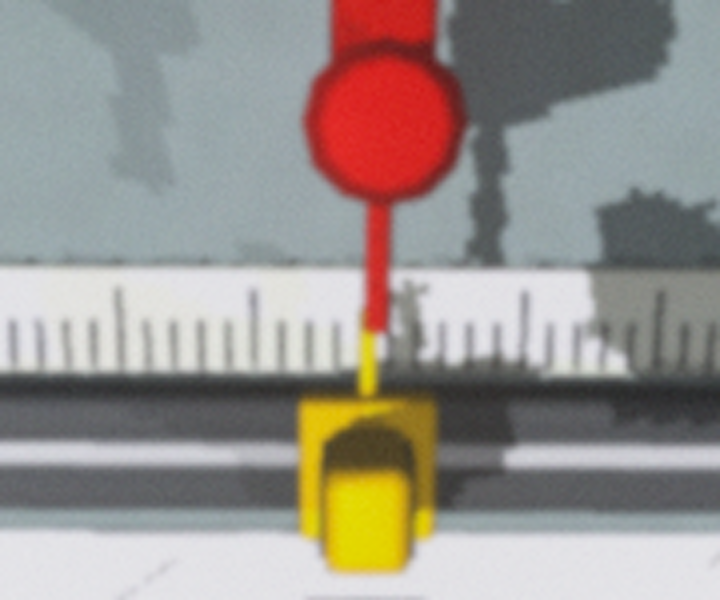

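The tip is at crop x≈376 and the pointer at x≈367 on an undistorted near-vertical view, so the marker is still about 1.5 mm left. I'll refine that number.

```bash
cat > fine.py <<'E'
from h import *
import sys
def fine(im,w,ur,rr,uy,ry):
    h=cv2.cvtColor(im,cv2.COLOR_BGR2HSV)
    b=im.astype(float)
    red=np.clip(b[...,2]-np.maximum(b[...,1],b[...,0]),0,None); yel=np.clip(np.minimum(b[...,2],b[...,1])-b[...,0],0,None)
    cen=lambda a,u,rows:np.array([(lambda s:(s*np.arange(u-7,u+8)).sum()/s.sum())(np.where(a[r,u-7:u+8]>25,a[r,u-7:u+8],0)) for r in rows])
    cr=cen(red,ur,rr);cy=cen(yel,uy,ry)
    tr=[unit(onz(w,c,r,.051))[1] for c,r in zip(cr,rr)];ty=[unit(onz(w,c,r,.030))[1] for c,r in zip(cy,ry)]
    print('red',cr.round(2),tr);print('yel',cy.round(2),ty); print('need',np.mean(tr[-4:])-np.mean(ty))
if __name__=='__main__':
    f,*a=sys.argv[1:];a=list(map(int,a))
    fine(cv2.imread(f),ctrl.camera_info('wrist'),a[0],range(a[1],a[2]),a[3],range(a[4],a[5]))
E
python3 fine.py pics/w9.png 324 160 171 322 176 187
```

```text
red [323.84 323.86 323.88 323.92 323.93 323.88 323.71 323.63 323.59 323.55
 323.5 ] [np.float64(5.4), np.float64(5.4), np.float64(5.4), np.float64(5.4), np.float64(5.3), np.float64(5.4), np.float64(5.5), np.float64(5.5), np.float64(5.6), np.float64(5.6), np.float64(5.6)]
yel [321.41 321.38 321.43 321.47 321.55 321.55 321.5  321.47 321.44 321.47
 321.44] [np.float64(6.9), np.float64(6.9), np.float64(6.9), np.float64(6.9), np.float64(6.8), np.float64(6.8), np.float64(6.9), np.float64(6.9), np.float64(6.9), np.float64(6.9), np.float64(6.9)]
need -1.3068181818181825
```

Emit:
{"api": "play_rows", "payload": {
  "steps": [0,0,0,-5,-16,0,0,0,0,0,-10,-33,0,0,0,0,0,-10,-33,0,0,0,0,0,-10,-33,30,0,0,0,0,-10,-33,55,0,0,0,0,-10,-33,75,0,0,0,0,-10,-33,75,0]
}}

```text
time: 18.28
eef_pos: [0.4758, 0.0393, 0.0152]
ee_rot: [3.139, 0.006, -0.226]
force: [-0.2, -0.3, 0.3]
finger_gap: 0.001
grip_force: 0.0
```

Emit:
{"api": "play_rows", "payload": {
  "steps": [0,0,0,0,4,0,0,0,0,0,0,8,0,0,0,0,0,0,10,0,0,0,0,0,0,11.5,0,0,0,0,0,0,12.5,0,0,0,0,0,0,13,0,0,0,0,0,0,13.5,0,0,0,0,0,0,13.5,0,0,0,0,0,0,13.5,0,0]
}}

```text
time: 19.03
eef_pos: [0.4761, 0.0264, 0.0186]
ee_rot: [-3.141, -0.001, -0.227]
force: [1.0, 0.4, 1.2]
finger_gap: -0.001
grip_force: 0.8
```

```bash
python3 meas.py pics/w10.png
```

```text
19.0333 [-122.9   25.9] 0.018627855364944677 [-3.14109473e+00 -9.11504787e-04 -2.26896008e-01] [1.03519098 0.43344894 1.24149511]
red [371.5 371.5 371.5 371.5 371.5] 186 yel [363.5 363.5 363.5 363.5 363.5] 177 [4, 4, 6, 6, 6, 6, 6, 6, 6, 6, 6, 6]
tip [-89.5   4.9] point [-89.7   5.8] tip-point y -0.8999999999999995
```

Emit:
{"api": "play_rows", "payload": {
  "steps": [0,0,0,0,0.3,0,0,0,0,0,0,0.6,0,0,0,0,0,0,0.6,0,0,0,0,0,0,0.6,0,0]
}}

```text
time: 19.42
eef_pos: [0.4756, 0.0255, 0.0184]
ee_rot: [-3.142, -0.0, -0.227]
force: [1.4, 1.1, 2.0]
finger_gap: 0.002
grip_force: 0.7
```

Emit:
{"api": "play_rows", "payload": {
  "steps": [0,0,0,0,-6,0,0,0,0,0,0,-12,0,0,0,0,0,0,-12,-30,0,0,0,0,0,-12,-60,0,0,0,0,0,-12,-75,0,0,0,0,10,10,-75,0,0,0,0,10,21,-75,0,0,0,0,10,21,-75,0,0,0,0,10,21,-75,0,0,0,0,10,21,-75,0]
}}

```text
time: 20.25
eef_pos: [0.4794, 0.0036, 0.0927]
ee_rot: [-3.142, 0.002, -0.227]
force: [-0.4, 0.1, -0.6]
finger_gap: -0.003
grip_force: 0.0
```

```bash
python3 meas.py pics/w11.png;python3 fine.py pics/w11.png 324 155 166 324 177 187
```

```text
20.25 [-114.5    4.5] 0.09270320526798329 [-3.14155541e+00  2.18117783e-03 -2.26959349e-01] [-0.38531228  0.0920631  -0.56420687]
red [321. 321. 321. 321. 321.] 171 yel [321.5 321.5 321.5 321.5 321.5] 173 [3, 4, 4, 4, 4, 4, 4, 4, 5, 5, 6, 5]
tip [-88.6   4.8] point [-93.7   4.4] tip-point y 0.39999999999999947
red [320.48 320.47 320.33 320.31 320.29 320.27 320.24 320.27 320.27 320.26
 320.25] [np.float64(5.4), np.float64(5.4), np.float64(5.5), np.float64(5.5), np.float64(5.5), np.float64(5.5), np.float64(5.5), np.float64(5.5), np.float64(5.5), np.float64(5.5), np.float64(5.5)]
yel [321.45 321.46 321.48 321.44 321.4  321.22 321.23 321.33 321.22 321.14] [np.float64(4.7), np.float64(4.7), np.float64(4.7), np.float64(4.8), np.float64(4.8), np.float64(4.9), np.float64(4.9), np.float64(4.8), np.float64(4.9), np.float64(5.0)]
need 0.6800000000000006
```

```bash
python3 - <<'E'
from h import *
im=cv2.imread('pics/w11.png');w=ctrl.camera_info('wrist')
for r in(150,158,165,169): print(r,im[r,313:330].tolist())
for r in(177,180,184): print(r,im[r,313:330].tolist())
print('px/mm',[np.ptp([proj(w,world(-89,y,z))[0] for y in(4,5)]).round(2) for z in(.051,.03)])
E
```

```text
150 [[169, 167, 156], [168, 165, 154], [170, 168, 156], [158, 157, 152], [127, 127, 154], [82, 82, 172], [51, 54, 196], [40, 45, 204], [40, 43, 203], [49, 53, 192], [80, 82, 172], [129, 131, 159], [158, 157, 155], [169, 169, 157], [171, 168, 157], [169, 165, 154], [168, 166, 155]]
158 [[225, 222, 221], [224, 219, 221], [223, 219, 220], [206, 205, 210], [171, 166, 198], [108, 107, 193], [56, 59, 197], [41, 45, 201], [42, 49, 204], [59, 60, 190], [115, 113, 186], [179, 178, 201], [214, 209, 216], [223, 220, 220], [225, 221, 222], [223, 219, 221], [224, 220, 220]]
165 [[230, 226, 227], [230, 227, 227], [228, 224, 224], [216, 211, 220], [168, 164, 205], [99, 99, 200], [50, 53, 202], [43, 48, 204], [40, 46, 198], [42, 45, 179], [66, 66, 149], [121, 120, 143], [187, 184, 185], [221, 216, 216], [222, 218, 218], [202, 198, 197], [170, 172, 172]]
169 [[229, 225, 225], [229, 226, 226], [227, 223, 225], [208, 201, 214], [161, 155, 199], [93, 91, 197], [51, 53, 202], [44, 49, 207], [39, 44, 197], [40, 49, 178], [63, 72, 146], [121, 122, 141], [185, 180, 184], [221, 216, 217], [229, 225, 225], [2
[... 207 characters left out ...]
, 169, 185], [115, 147, 157], [176, 175, 180], [212, 207, 207], [208, 203, 204], [183, 181, 183], [138, 140, 142]]
180 [[211, 217, 216], [209, 216, 214], [193, 199, 200], [160, 166, 165], [132, 138, 141], [129, 149, 155], [109, 174, 186], [67, 198, 208], [16, 207, 220], [15, 200, 215], [36, 162, 178], [65, 117, 128], [98, 110, 112], [114, 119, 120], [115, 117, 118], [116, 120, 121], [105, 110, 111]]
184 [[86, 88, 86], [78, 82, 79], [74, 76, 74], [72, 75, 75], [69, 77, 76], [68, 93, 102], [51, 136, 153], [25, 184, 199], [0, 205, 218], [10, 197, 214], [37, 160, 177], [61, 115, 124], [66, 80, 82], [71, 73, 71], [73, 77, 74], [76, 79, 76], [77, 79, 77]]
px/mm [np.float64(1.57), np.float64(1.44)]
```

The pointer and tip agree to about 0.3–0.5 mm, which is within the measuring error. The lever has not moved since it was set, and the gripper is clear. Handing in.

```bash
python3 -c "
from cell import ctrl
print(ctrl.sign_off())"
```

```text
the job is handed in; nothing more can be done
None
```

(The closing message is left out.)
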